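# Pull the spacer from the gang bed and wedge the tool blocks tight

### The arm

A 7-joint arm with a two-finger parallel gripper is mounted at the origin on the work surface. World frame = base frame: x ahead of the robot, y to its left, z up, the work surface at z = 0. Lengths are in m, angles in rad, forces in N, time in s.
With the tool pointing down it reaches from about 0.4 to 0.85 m from the base axis. Payload 10.4 kg.
Tool frame: the origin (TCP) lies between the finger pads; the fingertips stand 14 mm ahead of it and the grasp point (between the pads) lies 5 mm behind it (ctrl.finger_overhang is the distance from the TCP to the fingertips, in m); z points along the fingers, y is the direction in which the jaws open and shut (so a half turn about z gives the same grasp; the last joint's range is limited). The gripper opens to 87 mm and grips with 3 to 60 N. Pads are 19 mm wide; open, the fingers measure 117 mm over their backs; the gripper's body (75 mm by 190 mm) begins 51 mm behind the grasp point.
Start: joints at [-1.325, 0.332, -0.065, 1.46, 0.022, 1.35, -0.088], TCP at [0.166, 0.603, 0.237] pointing down, gripper open.
Joint ranges: [-2.6, 2.6], [-0.5, 2.12], [-1.47, 1.34], [0.16, 2.42], [-1.27, 4.41], [0.06, 2.06], [-2.6, 2.6]. Speed limits (rad/s): [2.22, 2.22, 2.79, 2.79, 3.14, 3.14, 3.14].

### API

Orientations are given as a unit quaternion [x, y, z, w].
In Python, from plant import ctrl, optics, workorder gives the robot as it stands.
- The arm moves only by the tool step_arm, never from a script. Its arguments are lists of equal length, an entry for each row: "gripper": the closure, from -1 (fully open) to 1 (shut); "xyz": the shift along the tool's x, y, z in m, a list of three; "spin": the turn about the tool's z in rad. A call has 1 to 12 rows; each row is the pose to reach, as a shift and turn from the pose commanded when the call began, along the tool's axes at that moment; what a row does not reach only later rows make up. A row lasts 1/10 s, in which the tool goes at most 50 mm and 8.59 degrees, less where a joint would pass 70% of its speed; a pose out of reach is approached as far as the arm can. A call with a gripper value outside its range is refused whole. The fingers move at their own pace and stop on an object; "newtons" is the grip in N (left out, the last holds). Time passes only in rows, so rows that repeat a pose let the fingers close. It gives the time, the measured TCP pose, the force and the opening at its end, in the units of the state.
- ctrl.sense(): the state, without advancing time (a new reading comes with each control period).
- optics.camera(name): name is "scene" or "top" or "wrist"; returns a dict with "frame" (400x640x3 uint8, blue, green, red), "depth" (400x640 float32, m along the optical axis (not along the pixel's ray), 0 where there is no reading), "camera_matrix" (3x3 intrinsics, pixels), "k1" (the pictures are not rectified: a ray, as slopes to the right and down, at radius r is drawn at 1 + k1 r^2 times it, then the intrinsics apply), "camera_from_world" (4x4, takes a point from world to camera coordinates); the wrist camera has in their place "T_tool_cam" (4x4, takes a point from camera to tool coordinates, whose origin is the TCP and whose axes are the flange's). Camera axes: x right, y down, z forward; pixel columns grow to the right and rows downward; lengths in m; the calibration is good to about 2 mm. A picture is of the moment at which its call begins: read the wrist's pose just before it.
- workorder.close_job(): hands the job in, once; it reports no verdict.
Trained networks look in the newest picture that a camera, given by its name, has taken for a name from the list of things; names that differ only in an ending like _2 or _b are one class to them, and where a whole thing is asked for, a point or a joint stands for the part that bears it (a point fixed in the world has none). Each returns a list of dicts, best first, with "confidence" (0 to 1); they miss things now and then, are a little off and sometimes report something else, mostly with a low value. They report only what shows in the picture. A call takes as long as a camera call. They do not tell look-alikes from the thing itself.
- optics.masks_of(camera, query): "mask" (400x640 bool, what is visible of it) and "bbox" ([left, top, width, height] in pixels, round what is visible of it).
- optics.pinpoint(camera, query): "pixel" ([column, row] in pixels: a listed point, or the origin of a listed thing).
The state is a dict: "clock": time; "joint_pos": joint angles; "qvel": joint speeds; "joint_torque": joint torques, N m; "tool_pos": TCP position; "orientation": TCP orientation; "ft_force": force on the tool from outside, world axes, zero at the start; "ft_torque": the same for the moment, N m; "grip_width": opening from 0.0 (shut) to 1.0 (fully open).
Only numpy, scipy, OpenCV 4.12 (cv2) and the standard library are available. Lean on these libraries where they do the work, as an engineer would, in place of code of your own. Each camera call takes 0.05 s, during which the arm holds its last target. There are 200 camera calls.

### The job

Take both tool blocks out of the lathe bed and stand them on the rubber mat, then lift out the spacer plate behind them and stand it in the shallow tray. Put the blocks back in the bed in line, squarely, the block with the three round bores against the back stop and the block with the two square bits right in front of it, and last drive the brass wedge, point down and straight face to the front stop, firmly into the middle of the gap left so that it locks the row tight. Let go of everything and leave the oil bottle and the wrench alone.

Things in the scene. Friction and masses are not known exactly. Their poses are not given: they have to be found in the camera images.
- bed: Fixed oiled steel plate 150 (x) x 112 (y) x 12 mm (floor at z = 12), dark stops 16 mm thick, inner faces at x = +44.5 (back: 50 mm above the floor, 44 mm wide notch in its middle for a finger) and -44.5 (front: 66 mm above it, 90 mm wide). Origin: centre of underside. Start row from the back: spacer, both blocks in either order, 1 mm apart. Blocks tight, spacer out: 21 mm gap in front.
- drill_block: Grey aluminium block, 34 (x) x 66 (y) x 50 mm, three round dark bores in its flat top; 0.3 kg. Origin: centre of its underside; its axes lie along the bed's at the start. Grip it across the 66 mm (y). It slides on the bed when pushed. Its place, tight against the back stop: origin at bed x = +27.5, y = 0, z = 12 mm.
- bit_block: Grey aluminium block, 34 (x) x 66 (y) x 50 mm, two square bits 12 mm wide standing 18 mm up from its top at y = -17 and +17 mm; 0.3 kg. Origin: centre of its underside; its axes lie along the bed's at the start. Grip it across the 66 mm (y). It slides on the bed when pushed. Its place, tight against the bored block: origin at bed x = -6.5, y = 0, z = 12 mm.
- spacer: Aluminium spacer plate standing on edge, 16 (x) x 100 (y) x 50 mm (z), about 0.22 kg; origin at the centre of its underside. Grip it across the 16 mm at its middle, once the blocks in front of it are out.
- wedge: Brass, 30 wide (y), 100 mm tall, 0.2 kg. Origin: under its point, in the straight face (x = 0, facing -x). Slope on the +x side: 7 mm thick at the point, +0.35 mm per mm up to 26. Head x 0 to 16, z 54 to 100 mm: grip it across the 30 mm. Home: straight face on the front stop, slope on the bit block's top edge, origin at bed x = -44.5, z about 21 mm. Push on its top with 15 N.
- holder: Fixed grey plastic wedge holder, foot 60 x 70 mm, pocket 18 x 33 mm with walls to 36 mm high; the wedge's origin stands in it at x = 0, y = 0, z = 6 mm, same yaw. Origin: on the table under the wedge's origin. Lift the wedge straight up out of it.
- mat: Fixed black rubber mat lying on the table, 140 (x) x 105 (y) x 4 mm, where the two blocks are parked; origin at the centre of its underside.
- tray: Fixed shallow grey plastic tray for the spacer, 60 (x) x 132 (y) mm outside, floor 4 mm thick, walls 4 mm thick and 14 mm high; origin at the centre of its underside.
- oil: White oil bottle, 56 mm across, 130 mm tall, origin at the centre of its underside: a bystander, leave alone.
- wrench: Open-ended wrench lying on the table, 180 mm long, origin under its middle: a bystander, leave alone.
Not all that is in view belongs to the job. Of the things that look like the bed, take the one that is farthest to the robot's right at the start.

How it is judged:
On the way, in this order (a step that is already met when the one before it is completed fails the run):
1. both tool blocks stand released on the mat (x of drill_block in the frame of mat between -0.062 and 0.062 m and y of drill_block in the frame of mat between -0.045 and 0.045 m and z of drill_block in the frame of mat between 0 and 0.01 m and angle between each of drill_block, bit_block's own z axis and vertical below 0.12 rad and contact force between the fingers and drill_block below 0.1 N and linear speed of each of drill_block, bit_block below 0.02 m/s and angular speed of each of drill_block, bit_block below 0.2 rad/s and x of bit_block in the frame of mat between -0.062 and 0.062 m and y of bit_block in the frame of mat between -0.045 and 0.045 m and z of bit_block in the frame of mat between 0 and 0.01 m and contact force between the fingers and bit_block below 0.1 N), for 0.2 s.
2. the spacer stands released in the tray (x of spacer in the frame of tray between -0.022 and 0.022 m and y of spacer in the frame of tray between -0.018 and 0.018 m and z of spacer in the frame of tray between 0 and 0.01 m and angle between spacer's own z axis and vertical below 0.12 rad and contact force between the fingers and spacer below 0.1 N and linear speed of spacer below 0.02 m/s and angular speed of spacer below 0.2 rad/s), for 0.2 s.
3. both blocks stand released in the bed, the bored block at the back stop, the block with bits in front of it, wedge not yet in (x of drill_block in the frame of bed between 0.0195 and 0.031 m and y of drill_block in the frame of bed between -0.01 and 0.01 m and z of drill_block in the frame of bed between 0.008 and 0.017 m and x of bit_block in the frame of bed between -0.0225 and -0.003 m and y of bit_block in the frame of bed between -0.01 and 0.01 m and z of bit_block in the frame of bed between 0.008 and 0.017 m and angle between each of drill_block, bit_block's own z axis and vertical below 0.12 rad and angle between the x axis of each of drill_block, bit_block and the x axis of bed, either way round below 0.12 rad and contact force between the fingers and drill_block below 0.1 N and linear speed of each of drill_block, bit_block below 0.02 m/s and angular speed of each of drill_block, bit_block below 0.2 rad/s and contact force between the fingers and bit_block below 0.1 N and horizontal distance between wedge and bed above 0.1 m), for 0.2 s.
At the end, for the whole second after the job is handed in: Row tight (blocks within 3 to 4 mm of their tight places, 10 mm sideways, square to 0.12 rad), wedge in the gap within 18 mm of the middle, face to the front stop, point at most 22 mm above the floor, pressing with over 3 N on block and stop; spacer upright in the tray; all released, at rest (all of step 2 and x of drill_block in the frame of bed between 0.0245 and 0.031 m and y of drill_block in the frame of bed between -0.01 and 0.01 m and z of drill_block in the frame of bed between 0.008 and 0.017 m and x of bit_block in the frame of bed between -0.0105 and -0.003 m and y of bit_block in the frame of bed between -0.01 and 0.01 m and z of bit_block in the frame of bed between 0.008 and 0.017 m and angle between each of drill_block, bit_block's own z axis and vertical below 0.12 rad and angle between the x axis of each of drill_block, bit_block and the x axis of bed, either way round below 0.12 rad and contact force between the fingers and drill_block below 0.1 N and linear speed of each of drill_block, bit_block, wedge below 0.02 m/s and angular speed of each of drill_block, bit_block, wedge below 0.2 rad/s and contact force between the fingers and bit_block below 0.1 N and x of wedge in the frame of bed between -0.0475 and -0.0405 m and y of wedge in the frame of bed between -0.018 and 0.018 m and z of wedge in the frame of bed between 0.012 and 0.034 m and angle between wedge's own z axis and vertical below 0.15 rad and angle between the x axis of wedge and the x axis of bed, either way round below 0.2 rad and contact force between wedge and bit_block above 3 N and contact force between wedge and bed above 3 N and contact force between the fingers and wedge below 0.1 N); the robot touches nothing.
It fails at once if oil bottle disturbed (distance of oil from where it was at the start of the episode above 0.03 m or angle between oil's own z axis and vertical above 0.3 rad).
It fails at once if wrench disturbed (distance of wrench from where it was at the start of the episode above 0.03 m).
It also fails if it takes over 152 s, if anything falls off the work surface, if the arm or the gripper's body presses on something with over 40 N, if the wrist force passes 120 N, or if a joint passes its speed limit or range.

## Working session

There is one attempt and no reset: what is moved stays moved. The work goes in short steps, Python scripts to look and compute and a tool call to move; the robot and the scene stay as the last step left them, time stands still between calls to the robot, and variables do not carry over. Pictures are saved under pics/ and viewed, about 12 in all and at most 16, crops included, and the job is handed in when it is done.

Besides the shell and the picture viewer there is one more tool, called after "Request:" by a JSON object that holds its "op" and its "data". step_arm: Moves the arm, as the interface text tells. Its arguments: {"type":"object","properties":{"gripper":{"type":"array"},"xyz":{"type":"array"},"spin":{"type":"array"},"newtons":{"type":"number"}},"required":["gripper","xyz","spin"]}

```bash
ls; mkdir -p pics
cat > h.py <<'E'
import numpy as np, cv2
from scipy.spatial.transform import Rotation as R
from plant import ctrl, optics, workorder
def cam(n):
    s=ctrl.sense(); c=optics.camera(n)
    if n=='wrist':
        T=np.eye(4);T[:3,:3]=R.from_quat(s['orientation']).as_matrix();T[:3,3]=s['tool_pos']
        c['W']=T@c['T_tool_cam']
    else: c['W']=np.linalg.inv(c['camera_from_world'])
    return c
def ray(c,px):
    K=np.array(c['camera_matrix'],float)
    px=np.atleast_2d(np.array(px,float)); d=np.c_[(px[:,0]-K[0,2])/K[0,0],(px[:,1]-K[1,2])/K[1,1]]
    u=d.copy()
    for _ in range(20): u=d/(1+c['k1']*(u**2).sum(1,keepdims=True))
    return np.c_[u,np.ones(len(u))]
def onz(c,px,z):
    r=ray(c,px)@c['W'][:3,:3].T; o=c['W'][:3,3]
    return o+r*((z-o[2])/r[:,2])[:,None]
def pts(c,mask=None):
    m=c['depth']>0
    if mask is not None: m&=mask
    v,u=np.nonzero(m)
    p=ray(c,np.c_[u,v])*c['depth'][v,u][:,None]
    return p@c['W'][:3,:3].T+c['W'][:3,3], u, v
E
python3 - <<'E'
from h import *
print(ctrl.sense()); print(ctrl.finger_overhang)
for n in ['top','scene']:
    c=cam(n); cv2.imwrite(f'pics/{n}0.png',c['frame'])
    print(n,c['W'].round(3).tolist())
    for q in ['bed','drill_block','bit_block','spacer','wedge','holder','mat','tray','oil','wrench']:
        for d in optics.pinpoint(n,q): print(q,round(d['confidence'],2),np.round(d['pixel']),onz(c,d['pixel'],0).round(3)[0])
E
```

```text
pics
{'clock': 0.0, 'joint_pos': array([-1.32458773,  0.33285582, -0.06468482,  1.46093668,  0.02162081,
        1.34992263, -0.08850029]), 'qvel': array([ 4.66225201e-04, -4.48405969e-04, -2.13030253e-04,  4.80523356e-05,
       -9.99608643e-04,  7.76047954e-04,  1.44338437e-04]), 'joint_torque': array([ 1.26086020e-04, -6.23277068e+01,  2.45094375e-02, -3.89867270e+01,
       -6.13167789e-02,  4.01855470e-02,  1.29027517e-04]), 'tool_pos': array([0.16591118, 0.60218985, 0.23576614]), 'orientation': array([ 1.33994607e-01,  9.90981804e-01, -7.11523468e-04, -4.94314525e-05]), 'ft_force': array([ 0.09309095, -0.30088041, -0.08444527]), 'ft_torque': array([0.03252873, 0.03987968, 0.05737275]), 'grip_width': 0.9963452414068396}
0.014
top [[-0.029, -0.991, 0.13, 0.298], [-1.0, 0.029, -0.0, 0.076], [-0.003, -0.13, -0.991, 1.38], [0.0, 0.0, 0.0, 1.0]]
bed 0.92 [198. 287.] [0.214 0.413 0.   ]
bed 0.87 [171. 124.] [0.7   0.498 0.   ]
bed 0.79 [331. 174.] [0.535 0.017 0.   ]
bed 0.48 [328. 169.] [0.549 0.027 0.   ]
drill_block 0.66 [330. 170.] [0.545 0.02  0.   ]
bit_block 0.55 [331. 180.] [0
[... 494 characters left out ...]
8], [0.913, 0.232, -0.335, 0.444], [0.011, -0.835, -0.55, 0.618], [0.0, 0.0, 0.0, 1.0]]
bed 0.96 [295. 214.] [0.533 0.023 0.   ]
bed 0.87 [456. 304.] [0.685 0.495 0.   ]
bed 0.77 [448. 192.] [0.222 0.411 0.   ]
bed 0.38 [298. 211.] [0.516 0.024 0.   ]
drill_block 0.44 [297. 211.] [0.517 0.023 0.   ]
bit_block 0.63 [294. 208.] [0.506 0.008 0.   ]
spacer 0.55 [292. 218.] [0.556 0.026 0.   ]
wedge 0.77 [220. 172.] [ 0.423 -0.322  0.   ]
holder 0.48 [221. 177.] [ 0.444 -0.3    0.   ]
holder 0.29 [293. 217.] [0.546 0.026 0.   ]
tray 0.68 [208. 202.] [ 0.588 -0.24   0.   ]
tray 0.67 [294. 208.] [0.506 0.007 0.   ]
oil 0.78 [368. 293.] [0.733 0.311 0.   ]
wrench 0.66 [249. 268.] [0.776 0.028 0.   ]
```

View pics/top0.png

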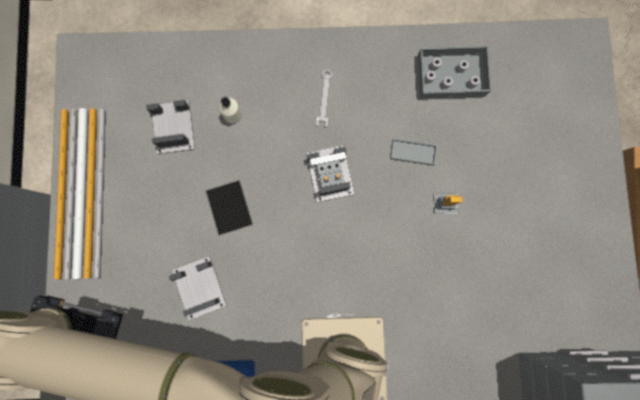

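View pics/scene0.png

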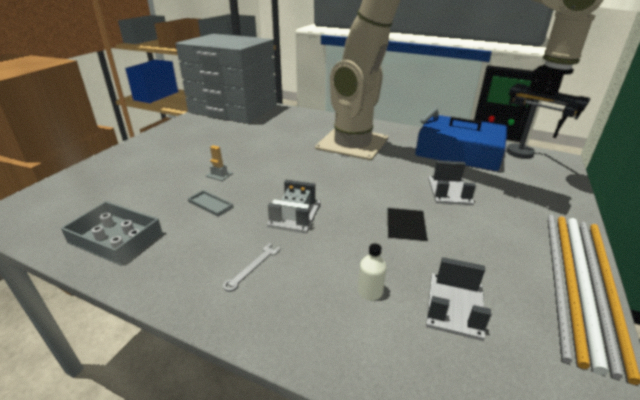

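Top picture: the target bed with the row is at (330,174), the mat at (228,207), the tray at (413,152), the wedge in its holder at (445,205), the wrench at (323,98) and the oil at (230,110). The two empty beds, at (172,125) and (198,287), are look-alikes. Next I'll get yaws and plan the move over the bed.

```bash
cat >> h.py <<'E'
def rect(c,q,z,n=0,cn='top'):
    d=optics.masks_of(cn,q)
    out=[]
    for e in d:
        v,u=np.nonzero(e['mask']); P=onz(c,np.c_[u,v],z)[:,:2]
        (cx,cy),(w,h),a=cv2.minAreaRect((P*1000).astype(np.float32))
        out.append((q,round(e['confidence'],2),round(cx),round(cy),round(w),round(h),round(a,1)))
    return out
def go(p,yaw=None):
    """shift in present tool axes to world p; yaw=deg of world direction of tool y (mod 180)"""
    s=ctrl.sense(); M=R.from_quat(s['orientation']).as_matrix()
    d=M.T@(np.array(p)-s['tool_pos']); y=np.degrees(np.arctan2(M[1,1],M[0,1])); sp=0
    if yaw is not None: sp=-((yaw-y+90)%180-90)
    print('from',s['tool_pos'].round(4),'yaw',y.round(2),'q7',s['joint_pos'][6].round(2),'SHIFT',d.round(4),'SPIN',round(np.radians(sp),4))
E
python3 - <<'E'
from h import *
c=cam('top')
for q,z in [('bed',.012),('mat',.004),('tray',.014),('holder',.03),('spacer',.062),('drill_block',.062),('bit_block',.062)]: print(rect(c,q,z))
go([.45,.02,.42],90)
E
```

```text
[('bed', 0.88, 532, 20, 154, 116, 9.3), ('bed', 0.84, 690, 495, 160, 126, 6.7), ('bed', 0.56, 213, 413, 155, 131, 22.0)]
[('mat', 0.87, 442, 322, 140, 105, 15.7)]
[('tray', 0.82, 591, -230, 133, 63, 79.7)]
[('holder', 0.7, 432, -309, 72, 61, 88.3)]
[('spacer', 0.61, 565, 28, 24, 100, 8.6)]
[('drill_block', 0.68, 543, 25, 35, 67, 7.2)]
[('bit_block', 0.74, 508, 20, 33, 66, 9.8)]
from [0.166  0.6026 0.2366] yaw 74.6 q7 -0.09 SHIFT [-0.4286 -0.4862 -0.1835] SPIN -0.2688
```

Request:
{"op": "step_arm", "data": {"gripper": [-1,-1,-1,-1,-1,-1,-1,-1,-1,-1,-1,-1], "xyz": [[-0.04,-0.04,-0.1],[-0.08,-0.09,-0.15],[-0.43,-0.49,-0.18],[-0.43,-0.49,-0.18],[-0.43,-0.49,-0.18],[-0.43,-0.49,-0.18],[-0.43,-0.49,-0.18],[-0.43,-0.49,-0.18],[-0.43,-0.49,-0.18],[-0.43,-0.49,-0.18],[-0.43,-0.49,-0.18],[-0.43,-0.49,-0.18]], "spin": [0,0,-0.35,-0.35,-0.35,-0.35,-0.35,-0.35,-0.35,-0.35,-0.35,-0.35]}}

```text
clock: 2.7
tool_pos: [0.4071, 0.1045, 0.4003]
orientation: [-0.041, 0.999, 0.0, 0.0]
ft_force: [1.7, 0.5, 0.7]
grip_width: 0.997
```

Run:
```python
from h import *
go([.47,.02,.36],99)
```

```text
from [0.4071 0.1045 0.4003] yaw 94.65 q7 1.21 SHIFT [-0.0559 -0.0894  0.0403] SPIN -0.076
```

Request:
{"op": "step_arm", "data": {"gripper": [-1,-1,-1,-1,-1], "xyz": [[-0.03,-0.045,0.02],[-0.055,-0.09,0.04],[-0.055,-0.09,0.04],[-0.055,-0.09,0.04],[-0.055,-0.09,0.04]], "spin": [-0.076,-0.076,-0.076,-0.076,-0.076]}}

```text
clock: 3.2
tool_pos: [0.4685, 0.0222, 0.3599]
orientation: [-0.079, 0.997, 0.0, 0.0]
ft_force: [0.4, 0.2, 0.6]
grip_width: 1.001
```

Run:
```python
from h import *
go([.47,.02,.36],99)
c=cam('wrist'); cv2.imwrite('pics/w1.png',c['frame'])
print(c['T_tool_cam'].round(3).tolist())
for q,z in [('bed',.012),('spacer',.062),('drill_block',.062),('bit_block',.062)]: print(rect(c,q,z,cn='wrist'))
P,u,v=pts(c)
t=P[(P[:,2]>.057)&(P[:,2]<.067)]; 
for lo,hi in [(0.003,.02),(.057,.067),(.072,.084)]:
    t=P[(P[:,2]>lo)&(P[:,2]<hi)]; print(lo,len(t),t[:,2].mean() if len(t) else 0)
    if len(t): print(cv2.minAreaRect((t[:,:2]*1000).astype(np.float32)))
```

```text
from [0.4685 0.0222 0.3599] yaw 99.03 q7 1.54 SHIFT [-0.0011 -0.0024 -0.0001] SPIN 0.0005
[[-0.0, -0.966, -0.26, 0.07], [1.0, -0.0, -0.001, 0.001], [0.001, -0.26, 0.966, -0.149], [0.0, 0.0, 0.0, 1.0]]
[('bed', 0.75, 539, 19, 161, 125, 11.0)]
[('spacer', 0.68, 564, 27, 33, 100, 11.0)]
[('drill_block', 0.78, 546, 24, 37, 66, 9.7)]
[('bit_block', 0.77, 511, 19, 33, 66, 9.0)]
0.003 18130 0.007867929255878467
((520.7567138671875, 17.2510986328125), (525.5404052734375, 995.964599609375), 8.978716850280762)
0.057 4222 0.06261549348717711
((467.70123291015625, 54.990325927734375), (244.80003356933594, 752.6982421875), 12.616260528564453)
0.072 1264 0.07838874989234923
((477.721435546875, -136.76028442382812), (387.9360656738281, 58.971439361572266), 83.86583709716797)
```

View pics/w1.png

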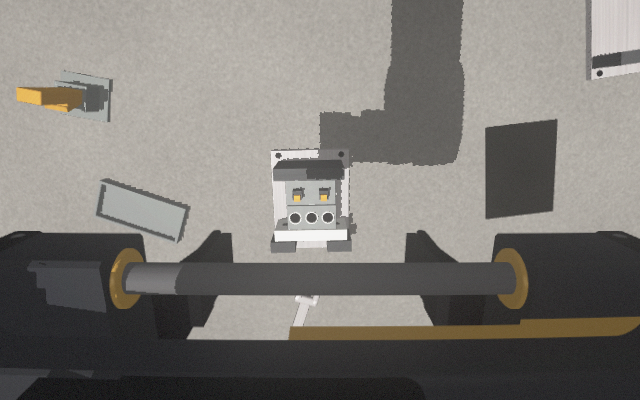

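Wrist picture: front stop at (309,170), the two bits at (298,196)/(324,196), three bores at row 217, and the spacer at (311,236) against the notched back stop. The tray is at (143,210), the wedge at (60,97) and the mat at (521,168). The bit block is in front, so it comes out first.

Run:
```python
from h import *
c=cam('wrist')
P,u,v=pts(c)
w=(P[:,0]>.44)&(P[:,0]<.63)&(P[:,1]>-.07)&(P[:,1]<.11)
for lo,hi in [(0.008,.016),(.060,.0655),(.0755,.081)]:
    t=P[w&(P[:,2]>lo)&(P[:,2]<hi)]; print(lo,len(t),t[:,2].mean(),cv2.minAreaRect((t[:,:2]*1000).astype(np.float32)))
for q,z in [('mat',.004),('tray',.014),('bit_block',.062),('drill_block',.062),('wedge',.1),('holder',.03)]: print(rect(c,q,z,cn='wrist'))
for q,z in [('bed',0),('mat',0),('tray',0),('bit_block',.012),('drill_block',.012),('spacer',.012),('wedge',0.006)]:
    print(q,[(onz(c,d['pixel'],z).round(4)[0].tolist(),d['confidence']) for d in optics.pinpoint('wrist',q)])
# front-stop top edges: line fit by pca
t=P[w&(P[:,2]>.0755)&(P[:,2]<.081)][:,:2]; print(t.mean(0))
```

```text
0.008 2293 0.012781200165384705 ((536.2262573242188, 21.637413024902344), (150.48666381835938, 112.01227569580078), 10.316944122314453)
0.06 3616 0.06282723029009418 ((536.1895751953125, 21.711936950683594), (121.5660629272461, 112.02780151367188), 10.320419311523438)
0.0755 1084 0.07858103174319339 ((497.61676025390625, 14.523548126220703), (43.02730941772461, 88.54334259033203), 10.200716972351074)
[('mat', 0.96, 444, 324, 142, 106, 16.2)]
[('tray', 0.84, 594, -229, 136, 68, 78.9), ('tray', 0.74, 447, -364, 32, 97, 5.8), ('tray', 0.59, 582, 28, 37, 113, 9.2)]
[('bit_block', 0.55, 512, 19, 34, 67, 9.1)]
[('drill_block', 0.66, 545, 25, 34, 64, 9.1)]
[('wedge', 0.55, 437, -299, 78, 30, 89.1)]
[('holder', 0.89, 435, -305, 78, 58, 87.7)]
bed [([0.2134, 0.4056, 0.0], 0.94), ([0.4228, -0.3255, 0.0], 0.44)]
mat [([0.4419, 0.3223, 0.0], 0.85)]
tray []
bit_block [([0.5113, 0.017, 0.012], 0.91)]
drill_block [([0.428, -0.3157, 0.012], 0.23)]
spacer [([0.4295, -0.3148, 0.012], 0.74), ([0.5708, 0.031, 0.012], 0.63)]
wedge [([0.428, -0.3163, 0.006], 0.56)]
[0.4884394  0.01330695]
```

Run:
```python
from h import *
go([.511,.017,.04],100.3)
```

```text
from [0.4688 0.0215 0.3597] yaw 99.0 q7 1.54 SHIFT [-0.041  -0.011   0.3197] SPIN -0.0227
```

Request:
{"op": "step_arm", "data": {"gripper": [-1,-1,-1,-1,-1,-1,-1,-1,-1,-1,-1], "xyz": [[-0.04,-0.011,0.03],[-0.041,-0.011,0.08],[-0.041,-0.011,0.13],[-0.041,-0.011,0.18],[-0.041,-0.011,0.22],[-0.041,-0.011,0.25],[-0.041,-0.011,0.28],[-0.041,-0.011,0.3],[-0.041,-0.011,0.32],[-0.041,-0.011,0.32],[-0.041,-0.011,0.32]], "spin": [-0.022,-0.022,-0.022,-0.022,-0.022,-0.022,-0.022,-0.022,-0.022,-0.022,-0.022]}}

```text
clock: 5.25
tool_pos: [0.511, 0.0169, 0.04]
orientation: [-0.089, 0.996, -0.0, -0.0]
ft_force: [0.2, 0.5, -0.7]
grip_width: 1.003
```

Request:
{"op": "step_arm", "data": {"gripper": [1,1,1,1,1,1,1], "xyz": [[0,0,0],[0,0,0],[0,0,0],[0,0,0],[0,0,0],[0,0,0],[0,0,0]], "spin": [0,0,0,0,0,0,0], "newtons": 30}}

```text
clock: 5.95
tool_pos: [0.5113, 0.0173, 0.0402]
orientation: [-0.09, 0.996, 0.0, 0.0]
ft_force: [-1.5, 0.5, 6.5]
grip_width: 0.756
```

Run:
```python
from h import *
go([.478,.333,.18],106)
```

```text
from [0.5113 0.0173 0.0402] yaw 100.28 q7 1.84 SHIFT [-0.0236  0.3167 -0.1396] SPIN -0.0999
```

Request:
{"op": "step_arm", "data": {"gripper": [1,1,1,1,1,1,1,1,1,1,1,1], "xyz": [[0,0,-0.02],[0,0,-0.06],[0,0,-0.1],[-0.003,0.02,-0.14],[-0.006,0.065,-0.14],[-0.01,0.11,-0.14],[-0.013,0.155,-0.14],[-0.016,0.2,-0.14],[-0.02,0.245,-0.14],[-0.022,0.285,-0.14],[-0.024,0.317,-0.14],[-0.024,0.317,-0.14]], "spin": [0,0,0,0,-0.1,-0.1,-0.1,-0.1,-0.1,-0.1,-0.1,-0.1]}}

```text
clock: 7.15
tool_pos: [0.4755, 0.3386, 0.1786]
orientation: [-0.143, 0.99, 0.0, -0.001]
ft_force: [-0.5, 0.4, -3.7]
grip_width: 0.755
```

Run:
```python
from h import *
go([.478,.333,.033],106); print(ctrl.sense()['grip_width'])
c=cam('wrist'); cv2.imwrite('pics/w2.png',c['frame']);
```

```text
from [0.4755 0.3386 0.1786] yaw 106.41 q7 1.27 SHIFT [-0.001  -0.0062  0.1456] SPIN 0.0072
0.7552710129123806
```

Request:
{"op": "step_arm", "data": {"gripper": [1,1,1,1,1,1,-1,-1,-1,-1,-1], "xyz": [[0,0,0.04],[0,0,0.08],[0,0,0.11],[0,0,0.13],[0,0,0.14],[0,0,0.147],[0,0,0.147],[0,0,0.147],[0,0,0.147],[0,0,0.147],[0,0,0.147]], "spin": [0,0,0,0,0,0,0,0,0,0,0]}}

```text
clock: 8.3
tool_pos: [0.4783, 0.3335, 0.0332]
orientation: [-0.139, 0.99, 0.0, 0.0]
ft_force: [0.2, -0.1, 0.7]
grip_width: 0.991
```

Run:
```python
from h import *
go([.5455,.0235,.18],100.3)
```

```text
from [0.4783 0.3335 0.0332] yaw 106.01 q7 1.33 SHIFT [ 0.0208 -0.3165 -0.147 ] SPIN 0.0996
```

Request:
{"op": "step_arm", "data": {"gripper": [-1,-1,-1,-1,-1,-1,-1,-1,-1,-1,-1,-1], "xyz": [[0,0,-0.03],[0,0,-0.08],[0,0,-0.12],[0.002,-0.03,-0.147],[0.005,-0.075,-0.147],[0.008,-0.12,-0.147],[0.011,-0.165,-0.147],[0.014,-0.21,-0.147],[0.017,-0.255,-0.147],[0.02,-0.295,-0.147],[0.021,-0.317,-0.147],[0.021,-0.317,-0.147]], "spin": [0,0,0,0,0.1,0.1,0.1,0.1,0.1,0.1,0.1,0.1]}}

```text
clock: 9.5
tool_pos: [0.5457, 0.0186, 0.1801]
orientation: [-0.087, 0.996, -0.0, 0.0]
ft_force: [0.3, 0.4, -0.1]
grip_width: 1.001
```

Request:
{"op": "step_arm", "data": {"gripper": [-1,-1,-1,-1,-1,-1,1,1,1,1,1,1], "xyz": [[0,0,0.01],[0,0,0.05],[0,0,0.09],[0,0,0.12],[0,0,0.14],[0,0,0.14],[0,0,0.14],[0,0,0.14],[0,0,0.14],[0,0,0.14],[0,0,0.14],[0,0,0.14]], "spin": [0,0,0,0,0,0,0,0,0,0,0,0]}}

```text
clock: 10.7
tool_pos: [0.5459, 0.0232, 0.0407]
orientation: [-0.09, 0.996, 0.0, 0.001]
ft_force: [-1.2, 1.1, 7.4]
grip_width: 0.756
```

Run:
```python
from h import *
go([.4085,.313,.18],106)
print(ctrl.sense()['grip_width'])
```

```text
from [0.5459 0.0232 0.0407] yaw 100.28 q7 1.86 SHIFT [ 0.0833  0.3097 -0.1392] SPIN -0.0998
0.7563329065231031
```

Request:
{"op": "step_arm", "data": {"gripper": [1,1,1,1,1,1,1,1,1,1,1,1], "xyz": [[0,0,-0.02],[0,0,-0.06],[0,0,-0.1],[0.005,0.02,-0.14],[0.017,0.065,-0.14],[0.03,0.11,-0.14],[0.042,0.155,-0.14],[0.054,0.2,-0.14],[0.066,0.245,-0.14],[0.078,0.285,-0.14],[0.083,0.31,-0.14],[0.083,0.31,-0.14]], "spin": [0,0,0,0,-0.1,-0.1,-0.1,-0.1,-0.1,-0.1,-0.1,-0.1]}}

```text
clock: 11.9
tool_pos: [0.4058, 0.3166, 0.1794]
orientation: [-0.142, 0.99, 0.0, -0.0]
ft_force: [-0.2, 0.2, -3.0]
grip_width: 0.756
```

Request:
{"op": "step_arm", "data": {"gripper": [1,1,1,1,1,1,1,-1,-1,-1,-1,-1], "xyz": [[0,0,0],[0,0,0.04],[0,0,0.08],[0,0,0.11],[0,0,0.13],[0,0,0.14],[0,0,0.147],[0,0,0.147],[0,0,0.147],[0,0,0.147],[0,0,0.147],[0,0,0.147]], "spin": [0,0,0,0,0,0,0,0,0,0,0,0]}}

```text
clock: 13.1
tool_pos: [0.4085, 0.3133, 0.0331]
orientation: [-0.139, 0.99, 0.0, 0.0]
ft_force: [0.7, -0.0, -0.2]
grip_width: 0.991
```

Run:
```python
from h import *
go([.46,.05,.30],10.3)
```

```text
from [0.4085 0.3133 0.0331] yaw 106.0 q7 1.24 SHIFT [ 0.0229 -0.2671 -0.267 ] SPIN -1.4712
```

Run:
```python
from h import *
go([.571,.028,.20],190.3)
```

```text
from [0.4085 0.3133 0.0331] yaw 106.0 q7 1.24 SHIFT [-0.0776 -0.3189 -0.167 ] SPIN -1.4712
```

Request:
{"op": "step_arm", "data": {"gripper": [-1,-1,-1,-1,-1,-1,-1,-1,-1,-1,-1,-1], "xyz": [[0,0,-0.03],[0,0,-0.08],[0,0,-0.13],[-0.01,-0.03,-0.167],[-0.02,-0.075,-0.167],[-0.03,-0.12,-0.167],[-0.04,-0.165,-0.167],[-0.05,-0.21,-0.167],[-0.06,-0.255,-0.167],[-0.07,-0.29,-0.167],[-0.078,-0.319,-0.167],[-0.078,-0.319,-0.167]], "spin": [0,0,-0.14,-0.28,-0.43,-0.58,-0.73,-0.88,-1.03,-1.18,-1.33,-1.471]}}

```text
clock: 14.3
tool_pos: [0.534, 0.0829, 0.183]
orientation: [-0.593, 0.805, -0.008, -0.026]
ft_force: [-0.2, -0.3, -0.5]
grip_width: 0.995
```

Request:
{"op": "step_arm", "data": {"gripper": [-1,-1], "xyz": [[0,0,0],[0,0,0]], "spin": [0,0]}}

```text
clock: 14.5
tool_pos: [0.534, 0.0823, 0.183]
orientation: [-0.591, 0.806, -0.008, -0.026]
ft_force: [0.2, 0.5, -0.4]
grip_width: 1.006
```

Run:
```python
from h import *
c=cam('wrist'); cv2.imwrite('pics/w3.png',c['frame'])
print(rect(c,'spacer',.062,cn='wrist'))
P,u,v=pts(c)
m=(P[:,2]>.055)&(P[:,2]<.068)&(P[:,0]>.52)&(P[:,0]<.62)&(P[:,1]>-.05)&(P[:,1]<.1)
print(m.sum())
go([.571,.028,.044],190.3)
c=cam('scene')
P,u,v=pts(c)
m=(P[:,2]>.05)&(P[:,2]<.06)&(P[:,0]>.35)&(P[:,0]<.53)&(P[:,1]>.25)&(P[:,1]<.4)
print(m.sum()); cv2.imwrite('pics/s3.png',c['frame'])
cv2.imwrite('pics/c3.png',np.vstack([c['frame'][100:330,150:550],cv2.resize(cam('wrist')['frame'],(400,250))]))
```

```text
[('spacer', 0.76, 568, 28, 24, 100, 10.1)]
4661
from [0.5339 0.0837 0.1834] yaw 162.64 q7 2.56 SHIFT [ 0.0348 -0.0544  0.1404] SPIN -0.4827
337
```

View pics/c3.png

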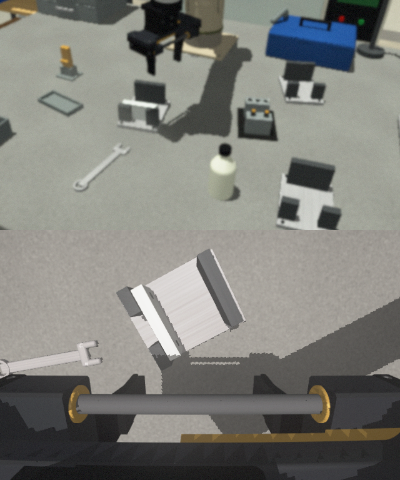

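The scene picture shows both blocks upright on the mat at (258,120), with only the spacer left in the bed. Joint 7 hit its limit, so I'll unwind the other way to the equivalent grasp at yaw 10.3°.

Request:
{"op": "step_arm", "data": {"gripper": [-1,-1,-1,-1,-1,-1,-1,-1,-1,-1,-1,-1], "xyz": [[0,0,0],[0,0,0],[0,0,0],[0,0,0],[0,0,0],[0,0,0],[0,0,0],[0,0,0],[0,0,0],[0,0,0],[0,0,0],[0,0,0]], "spin": [0.14,0.28,0.42,0.56,0.7,0.84,0.98,1.12,1.26,1.4,1.5,1.5]}}

```text
clock: 15.9
tool_pos: [0.5338, 0.0844, 0.1833]
orientation: [0.115, 0.993, -0.024, -0.013]
ft_force: [-0.3, -0.4, -0.4]
grip_width: 1.002
```

Run:
```python
from h import *
go([.571,.028,.2],10.3); print(ctrl.sense()['orientation'])
```

```text
from [0.5338 0.0844 0.1833] yaw 76.79 q7 1.08 SHIFT [-0.0488 -0.0472 -0.0154] SPIN 1.1604
[ 0.11528274  0.99295328 -0.02399648 -0.01333597]
```

Run:
```python
from h import *
print([x for x in dir(ctrl) if x[0]!='_'],[x for x in dir(workorder) if x[0]!='_']); s=ctrl.sense(); print(s['joint_pos'].round(3)); print(R.from_quat(s['orientation']).as_matrix()[:,2])
```

```text
['Unreachable', 'finger_overhang', 'sense'] ['close_job']
[-0.349  0.21   0.098  1.731  0.016  1.244  1.081]
[-0.03201675 -0.04457996 -0.99849264]
```

Request:
{"op": "step_arm", "data": {"gripper": [-1,-1,-1,-1,-1,-1,-1,-1,-1,-1,-1], "xyz": [[-0.01,-0.01,-0.015],[-0.025,-0.025,-0.015],[-0.04,-0.04,-0.015],[-0.049,-0.047,-0.015],[-0.049,-0.047,-0.015],[-0.049,-0.047,-0.015],[-0.049,-0.047,-0.015],[-0.049,-0.047,-0.015],[-0.049,-0.047,-0.015],[-0.049,-0.047,-0.015],[-0.049,-0.047,-0.015]], "spin": [0.14,0.28,0.42,0.56,0.7,0.84,0.98,1.12,1.16,1.16,1.16]}}

```text
clock: 17.0
tool_pos: [0.5713, 0.0275, 0.1994]
orientation: [0.639, 0.769, -0.028, 0.002]
ft_force: [-0.1, -0.0, 0.6]
grip_width: 0.998
```

Run:
```python
from h import *
s=ctrl.sense();print(R.from_quat(s['orientation']).as_matrix()[:,2], s['joint_pos'].round(2))
go([.571,.028,.045],10.3)
c=cam('wrist'); print(rect(c,'spacer',.062,cn='wrist')); c=cam('top'); print(rect(c,'spacer',.062))
```

```text
[-0.03241512 -0.0446028  -0.99847877] [-0.38  0.26  0.27  1.64 -0.03  1.28  0.08]
from [0.5713 0.0275 0.1994] yaw 10.48 q7 0.08 SHIFT [0.0064 0.006  0.1542] SPIN 0.0032
[('spacer', 0.63, 571, 30, 16, 102, 10.9)]
[]
```

Request:
{"op": "step_arm", "data": {"gripper": [-1,-1,-1,-1,-1,-1,1,1,1,1,1,1], "xyz": [[0.002,0.002,0.04],[0.004,0.004,0.08],[0.005,0.005,0.11],[0.006,0.006,0.135],[0.006,0.006,0.154],[0.006,0.006,0.154],[0.006,0.006,0.154],[0.006,0.006,0.154],[0.006,0.006,0.154],[0.006,0.006,0.154],[0.006,0.006,0.154],[0.006,0.006,0.154]], "spin": [0,0,0,0,0,0,0,0,0,0,0,0]}}

```text
clock: 18.4
tool_pos: [0.5712, 0.027, 0.0453]
orientation: [0.641, 0.767, -0.027, 0.002]
ft_force: [-0.4, 0.2, -0.2]
grip_width: 0.541
```

Request:
{"op": "step_arm", "data": {"gripper": [1,1,1], "xyz": [[0,0,0],[0,0,0],[0,0,0]], "spin": [0,0,0]}}

```text
clock: 18.7
tool_pos: [0.5711, 0.027, 0.045]
orientation: [0.641, 0.767, -0.028, 0.002]
ft_force: [-1.2, -0.3, -0.4]
grip_width: 0.259
```

Run:
```python
from h import *
s=ctrl.sense(); print(s['grip_width']*.087, s['ft_force'])
go([.571,.028,.20],10.3)
go([.593,-.2295,.20],-10.7)
```

```text
0.022548576422798183 [-1.23870788 -0.25894229 -0.39347274]
from [0.5711 0.027  0.045 ] yaw 10.23 q7 0.1 SHIFT [-0.0048 -0.0062 -0.1548] SPIN -0.0012
from [0.5711 0.027  0.045 ] yaw 10.23 q7 0.1 SHIFT [-0.2619 -0.0302 -0.144 ] SPIN 0.3654
```

Request:
{"op": "step_arm", "data": {"gripper": [1,1,1,1,1,1,1,1,1,1,1,1], "xyz": [[0,0,0],[0,0,0],[0,0,0],[-0.001,-0.001,-0.02],[-0.002,-0.002,-0.05],[-0.004,-0.004,-0.1],[-0.005,-0.006,-0.145],[-0.04,-0.01,-0.155],[-0.08,-0.013,-0.155],[-0.12,-0.017,-0.155],[-0.16,-0.021,-0.15],[-0.2,-0.025,-0.148]], "spin": [0,0,0,0,0,0,0,0,0.1,0.2,0.3,0.365]}}

```text
clock: 19.9
tool_pos: [0.5871, -0.1689, 0.201]
orientation: [0.77, 0.637, -0.027, 0.007]
ft_force: [0.7, -0.4, -1.6]
grip_width: 0.185
```

Run:
```python
from h import *
s=ctrl.sense(); print(s['grip_width']*.087, s['ft_force'])
c=cam('wrist');cv2.imwrite('pics/w4.png',c['frame']);print(rect(c,'tray',.014,cn='wrist'))
go([.5925,-.2295,.20],-10.7)
```

```text
0.016077083030783968 [ 0.67923329 -0.38720924 -1.60044278]
[('tray', 0.98, 612, -213, 96, 34, 78.4)]
from [ 0.5858 -0.1748  0.2012] yaw -11.28 q7 0.09 SHIFT [-0.0522  0.0173  0.0036] SPIN -0.0101
```

View pics/w4.png

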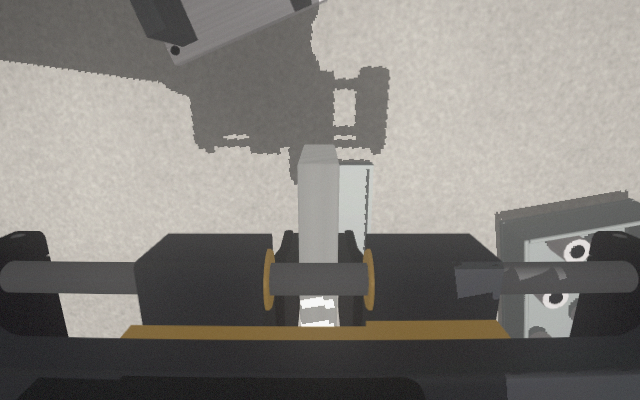

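The spacer is held at 16 mm wide, at (318,200) in the picture, with the tray just below and to the right of it.

Request:
{"op": "step_arm", "data": {"gripper": [1,1,1,1], "xyz": [[-0.03,0.009,0.002],[-0.056,0.0173,0.0036],[-0.056,0.0173,0.0036],[-0.056,0.0173,0.0036]], "spin": [0,0,0,0]}}

```text
clock: 20.4
tool_pos: [0.5936, -0.226, 0.1997]
orientation: [0.77, 0.638, -0.027, 0.006]
ft_force: [-0.1, 1.0, -1.7]
grip_width: 0.179
```

Run:
```python
from h import *
go([.5925,-.2295,.039],-10.7)
```

```text
from [ 0.5936 -0.226   0.1997] yaw -10.72 q7 0.19 SHIFT [0.0044 0.0035 0.1606] SPIN -0.0004
```

Request:
{"op": "step_arm", "data": {"gripper": [1,1,1,1,1,1,-1,-1,-1,-1,-1], "xyz": [[0.001,0.001,0.04],[0.002,0.002,0.08],[0.003,0.003,0.12],[0.004,0.004,0.145],[0.0045,0.0035,0.16],[0.0045,0.0035,0.161],[0.0045,0.0035,0.161],[0.0045,0.0035,0.161],[0.0045,0.0035,0.161],[0.0045,0.0035,0.161],[0.0045,0.0035,0.161]], "spin": [0,0,0,0,0,0,0,0,0,0,0]}}

```text
clock: 21.5
tool_pos: [0.593, -0.2293, 0.0396]
orientation: [0.769, 0.638, -0.027, 0.007]
ft_force: [-0.1, 0.4, 0.1]
grip_width: 0.554
```

Run:
```python
from h import *
s=ctrl.sense(); print(s['ft_force'],s['grip_width'])
go([.5925,-.2295,.20],-10.7)
go([.48,.12,.20],76)
```

```text
[-0.06307257  0.37687457  0.06651286] 0.553536672449314
from [ 0.593  -0.2293  0.0396] yaw -10.67 q7 0.23 SHIFT [-0.0083 -0.0042 -0.1601] SPIN 0.0005
from [ 0.593  -0.2293  0.0396] yaw -10.67 q7 0.23 SHIFT [ 0.3141 -0.1794 -0.1721] SPIN -1.5127
```

Request:
{"op": "step_arm", "data": {"gripper": [-1,-1,-1,-1,-1,-1,-1,-1,-1,-1,-1,-1], "xyz": [[-0.001,0,-0.02],[-0.003,-0.002,-0.06],[-0.006,-0.003,-0.11],[-0.008,-0.004,-0.16],[0.03,-0.025,-0.161],[0.07,-0.048,-0.163],[0.11,-0.07,-0.164],[0.15,-0.09,-0.166],[0.19,-0.11,-0.167],[0.23,-0.135,-0.169],[0.27,-0.155,-0.17],[0.314,-0.179,-0.172]], "spin": [0,0,0,-0.1,-0.25,-0.4,-0.55,-0.7,-0.85,-1.0,-1.15,-1.3]}}

```text
clock: 22.7
tool_pos: [0.4797, 0.1207, 0.1999]
orientation: [0.224, 0.974, -0.025, -0.011]
ft_force: [1.0, 1.0, 0.1]
grip_width: 1.001
```

Run:
```python
from h import *
c=cam('wrist')
for q,z in [('drill_block',.054),('bit_block',.054),('spacer',.054)]: print(rect(c,q,z,cn='wrist'))
go([.4085,.313,.20],106)
c=cam('scene');cv2.imwrite('pics/s5.png',cv2.resize(c['frame'][130:270,160:460],None,fx=2,fy=2))
```

```text
[('drill_block', 0.57, 411, 299, 36, 73, 15.6)]
[]
[('spacer', 0.48, 440, 300, 121, 92, 16.0)]
from [0.4801 0.1205 0.1998] yaw 63.96 q7 0.75 SHIFT [ 0.1489  0.1413 -0.0065] SPIN -0.7338
```

View pics/s5.png

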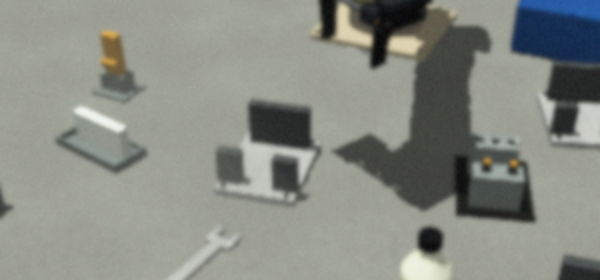

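The spacer stands in the tray at (100,135), the bed is empty and both blocks are on the mat at (495,175). Next is the drill block.

Request:
{"op": "step_arm", "data": {"gripper": [-1,-1,-1,-1,-1,-1,-1,-1], "xyz": [[0.03,0.03,-0.001],[0.06,0.06,-0.002],[0.09,0.09,-0.004],[0.12,0.12,-0.006],[0.149,0.141,-0.0065],[0.149,0.141,-0.0065],[0.149,0.141,-0.0065],[0.149,0.141,-0.0065]], "spin": [-0.14,-0.28,-0.42,-0.56,-0.7,-0.734,-0.734,-0.734]}}

```text
clock: 23.75
tool_pos: [0.4101, 0.3104, 0.1997]
orientation: [-0.136, 0.99, -0.02, -0.019]
ft_force: [0.5, 0.0, 0.2]
grip_width: 1.001
```

Run:
```python
from h import *
go([.4085,.3135,.034],106)
```

```text
from [0.4101 0.3104 0.1997] yaw 105.67 q7 1.08 SHIFT [-0.0065  0.0091  0.1654] SPIN -0.0058
```

Request:
{"op": "step_arm", "data": {"gripper": [-1,-1,-1,-1,-1,-1,1,1,1,1,1,1], "xyz": [[-0.002,0.002,0.04],[-0.003,0.004,0.08],[-0.005,0.006,0.115],[-0.006,0.007,0.145],[-0.006,0.008,0.166],[-0.006,0.008,0.166],[-0.006,0.008,0.166],[-0.006,0.008,0.166],[-0.006,0.008,0.166],[-0.006,0.008,0.166],[-0.006,0.008,0.166],[-0.006,0.008,0.166]], "spin": [0,0,0,0,0,0,0,0,0,0,0,0]}}

```text
clock: 24.95
tool_pos: [0.4079, 0.314, 0.0347]
orientation: [-0.138, 0.99, -0.02, -0.018]
ft_force: [-0.5, -3.3, 6.6]
grip_width: 0.763
```

Run:
```python
from h import *
s=ctrl.sense(); print(s['grip_width']*.087,s['ft_force'])
b=np.array([536.2,21.6])/1000; th=np.radians(10.3)
t=b+.0255*np.array([np.cos(th),np.sin(th)]); print(t)
p=s['tool_pos']
go([p[0],p[1],.20]); go([*t,.20],100.3)
```

```text
0.06640640385631758 [-0.54891571 -3.29764541  6.64597334]
[0.56128907 0.02615946]
from [0.4079 0.314  0.0347] yaw 105.9 q7 1.04 SHIFT [ 0.0069 -0.0056 -0.165 ] SPIN 0.0
from [0.4079 0.314  0.0347] yaw 105.9 q7 1.04 SHIFT [-0.0621 -0.3243 -0.1572] SPIN 0.0978
```

Request:
{"op": "step_arm", "data": {"gripper": [1,1,1,1,1,1,1,1,1,1,1,1], "xyz": [[0.001,-0.001,-0.02],[0.003,-0.002,-0.06],[0.005,-0.004,-0.11],[0.007,-0.006,-0.16],[0,-0.045,-0.163],[-0.009,-0.09,-0.162],[-0.018,-0.135,-0.161],[-0.028,-0.18,-0.16],[-0.038,-0.225,-0.159],[-0.048,-0.27,-0.158],[-0.057,-0.305,-0.157],[-0.062,-0.324,-0.157]], "spin": [0,0,0,0,0.098,0.098,0.098,0.098,0.098,0.098,0.098,0.098]}}

```text
clock: 26.15
tool_pos: [0.5613, 0.0227, 0.1985]
orientation: [-0.088, 0.996, -0.021, -0.018]
ft_force: [0.2, 0.2, -2.7]
grip_width: 0.761
```

Request:
{"op": "step_arm", "data": {"gripper": [1,1,1], "xyz": [[0,0,0],[0,0,0],[0,0,0]], "spin": [0,0,0]}}

```text
clock: 26.45
tool_pos: [0.5601, 0.028, 0.1984]
orientation: [-0.091, 0.996, -0.02, -0.018]
ft_force: [-0.4, 0.4, -3.8]
grip_width: 0.758
```

Run:
```python
from h import *
s=ctrl.sense(); print(s['grip_width']*.087)
go([.5613,.0262,.0435],100.3)
```

```text
0.0659512607819168
from [0.5601 0.028  0.1984] yaw 100.43 q7 1.61 SHIFT [-0.0071  0.0038  0.1547] SPIN 0.0023
```

Request:
{"op": "step_arm", "data": {"gripper": [1,1,1,1,1,1,1], "xyz": [[-0.002,0.001,0.03],[-0.003,0.002,0.07],[-0.005,0.003,0.11],[-0.006,0.004,0.135],[-0.007,0.005,0.147],[-0.007,0.005,0.147],[-0.007,0.005,0.147]], "spin": [0,0,0,0,0,0,0]}}

```text
clock: 27.15
tool_pos: [0.5626, 0.0268, 0.0526]
orientation: [-0.09, 0.996, -0.021, -0.017]
ft_force: [0.2, 0.0, -3.1]
grip_width: 0.759
```

Run:
```python
from h import *
print(ctrl.sense()['ft_force']);go([.5613,.0262,.0435],100.3)
```

```text
[ 0.17594287  0.02542477 -3.10069773]
from [0.5626 0.0268 0.0526] yaw 100.38 q7 1.61 SHIFT [ 0.0011 -0.0001  0.0092] SPIN 0.0013
```

Request:
{"op": "step_arm", "data": {"gripper": [1,1,1,-1,-1,-1,-1,-1,-1], "xyz": [[0,0,0.005],[0.001,0,0.009],[0.001,0,0.0095],[0.001,0,0.0095],[0.001,0,0.0095],[0.001,0,0.0095],[0.001,0,0.0095],[0.001,0,0.0095],[0.001,0,0.0095]], "spin": [0,0,0,0,0,0,0,0,0]}}

```text
clock: 28.05
tool_pos: [0.5605, 0.0256, 0.0418]
orientation: [-0.09, 0.996, -0.021, -0.018]
ft_force: [-0.3, 0.0, 0.0]
grip_width: 0.999
```

Run:
```python
from h import *
s=ctrl.sense();print(s['ft_force'],s['grip_width']);p=s['tool_pos']
go([p[0],p[1],.2]);go([.478,.3335,.2],106)
```

```text
[-0.26887038  0.04928013  0.04733419] 0.9993798959803428
from [0.5605 0.0256 0.0418] yaw 100.33 q7 1.61 SHIFT [ 0.0063 -0.006  -0.1579] SPIN 0.0
from [0.5605 0.0256 0.0418] yaw 100.33 q7 1.61 SHIFT [ 0.0328  0.3115 -0.1689] SPIN -0.0989
```

Request:
{"op": "step_arm", "data": {"gripper": [-1,-1,-1,-1,-1,-1,-1,-1,-1,-1,-1,-1], "xyz": [[0.001,-0.001,-0.03],[0.003,-0.003,-0.08],[0.005,-0.005,-0.13],[0.007,-0.003,-0.158],[0.009,0.04,-0.16],[0.013,0.085,-0.161],[0.017,0.13,-0.163],[0.021,0.175,-0.164],[0.025,0.22,-0.165],[0.029,0.265,-0.167],[0.033,0.3,-0.169],[0.033,0.3115,-0.169]], "spin": [0,0,0,0,-0.099,-0.099,-0.099,-0.099,-0.099,-0.099,-0.099,-0.099]}}

```text
clock: 29.25
tool_pos: [0.4753, 0.3379, 0.2001]
orientation: [-0.142, 0.99, -0.019, -0.02]
ft_force: [-1.0, 0.4, 0.3]
grip_width: 0.997
```

Request:
{"op": "step_arm", "data": {"gripper": [-1,-1,-1], "xyz": [[0,0,0],[0,0,0],[0,0,0]], "spin": [0,0,0]}}

```text
clock: 29.55
tool_pos: [0.4788, 0.3314, 0.2001]
orientation: [-0.137, 0.99, -0.02, -0.019]
ft_force: [-0.0, 0.0, 1.1]
grip_width: 1.0
```

Run:
```python
from h import *
go([.478,.3335,.034],106)
c=cam('wrist')
for q,z in [('drill_block',.062),('bit_block',.054)]: print(rect(c,q,z,cn='wrist'))
c=cam('top')
for q,z in [('drill_block',.062),('bed',.012)]: print(rect(c,q,z))
```

```text
from [0.4788 0.3314 0.2001] yaw 105.84 q7 1.13 SHIFT [-0.007   0.008   0.1658] SPIN -0.0028
[('drill_block', 0.73, 548, 71, 44, 53, 9.3)]
[('bit_block', 0.57, 476, 332, 41, 67, 16.1)]
[('drill_block', 0.87, 554, 26, 42, 66, 12.5)]
[('bed', 0.9, 533, 19, 152, 116, 9.7), ('bed', 0.69, 212, 414, 149, 130, 19.3), ('bed', 0.6, 703, 499, 133, 127, 7.0)]
```

Request:
{"op": "step_arm", "data": {"gripper": [-1,-1,-1,-1,-1,-1,1,1,1,1,1,1], "xyz": [[-0.002,0.002,0.04],[-0.003,0.004,0.08],[-0.005,0.006,0.115],[-0.006,0.007,0.145],[-0.007,0.008,0.166],[-0.007,0.008,0.166],[-0.007,0.008,0.166],[-0.007,0.008,0.166],[-0.007,0.008,0.166],[-0.007,0.008,0.166],[-0.007,0.008,0.166],[-0.007,0.008,0.166]], "spin": [0,0,0,0,0,0,0,0,0,0,0,0]}}

```text
clock: 31.05
tool_pos: [0.4778, 0.3357, 0.0351]
orientation: [-0.139, 0.99, -0.02, -0.018]
ft_force: [0.1, -4.0, 5.7]
grip_width: 0.761
```

Run:
```python
from h import *
s=ctrl.sense(); print(s['grip_width']*.087,s['ft_force'])
b=np.array([536.2,21.6])/1000; th=np.radians(10.3)
t=b-.0115*np.array([np.cos(th),np.sin(th)]); print(t)
p=s['tool_pos']
go([p[0],p[1],.20]); go([*t,.20],100.3)
```

```text
0.06618045257904562 [ 0.1239215  -3.97493882  5.7170547 ]
[0.52488532 0.01954377]
from [0.4778 0.3357 0.0351] yaw 105.97 q7 1.11 SHIFT [ 0.0069 -0.0055 -0.1646] SPIN 0.0
from [0.4778 0.3357 0.0351] yaw 105.97 q7 1.11 SHIFT [ 0.0481 -0.3222 -0.1522] SPIN 0.099
```

Request:
{"op": "step_arm", "data": {"gripper": [1,1,1,1,1,1,1,1,1,1,1,1], "xyz": [[0.001,-0.001,-0.02],[0.003,-0.002,-0.06],[0.005,-0.004,-0.11],[0.007,-0.006,-0.16],[0.012,-0.045,-0.163],[0.018,-0.09,-0.161],[0.024,-0.135,-0.159],[0.03,-0.18,-0.157],[0.036,-0.225,-0.155],[0.042,-0.27,-0.154],[0.048,-0.305,-0.152],[0.048,-0.322,-0.152]], "spin": [0,0,0,0,0.099,0.099,0.099,0.099,0.099,0.099,0.099,0.099]}}

```text
clock: 32.25
tool_pos: [0.5241, 0.0158, 0.1987]
orientation: [-0.087, 0.996, -0.021, -0.018]
ft_force: [0.1, 0.4, -3.4]
grip_width: 0.762
```

Request:
{"op": "step_arm", "data": {"gripper": [1,1,1,1], "xyz": [[0,0,0],[0,0,0],[0,0,0],[0,0,0]], "spin": [0,0,0,0]}}

```text
clock: 32.65
tool_pos: [0.5243, 0.0213, 0.1985]
orientation: [-0.091, 0.996, -0.021, -0.018]
ft_force: [0.7, -0.6, -3.2]
grip_width: 0.759
```

Run:
```python
from h import *
s=ctrl.sense(); print(s['grip_width']*.087)
go([.525,.0195,.0535],100.3)
```

```text
0.06601878803692503
from [0.5243 0.0213 0.1985] yaw 100.45 q7 1.6 SHIFT [-0.0062  0.0036  0.1448] SPIN 0.0025
```

Request:
{"op": "step_arm", "data": {"gripper": [1,1,1,1,1,1,1,1], "xyz": [[-0.001,0.001,0.03],[-0.003,0.002,0.07],[-0.004,0.003,0.11],[-0.005,0.004,0.135],[-0.006,0.005,0.146],[-0.006,0.005,0.146],[-0.006,0.005,0.146],[-0.006,0.005,0.146]], "spin": [0,0,0,0,0,0,0,0]}}

```text
clock: 33.45
tool_pos: [0.5259, 0.0197, 0.0539]
orientation: [-0.09, 0.996, -0.021, -0.017]
ft_force: [-0.4, 0.9, -3.4]
grip_width: 0.758
```

Run:
```python
from h import *
print(ctrl.sense()['ft_force']);go([.525,.0195,.0435],100.3)
```

```text
[-0.41377084  0.9080733  -3.35763755]
from [0.5259 0.0197 0.0539] yaw 100.34 q7 1.61 SHIFT [0.0005 0.0003 0.0104] SPIN 0.0007
```

Request:
{"op": "step_arm", "data": {"gripper": [1,1,1,1,1,1,1,1], "xyz": [[0,0,0.005],[0,0,0.0095],[0,0,0.0105],[-0.001,0,0.0105],[-0.002,0,0.0105],[-0.003,0,0.0105],[-0.004,0,0.0105],[-0.0045,0,0.0105]], "spin": [0,0,0,0,0,0,0,0]}}

```text
clock: 34.25
tool_pos: [0.5292, 0.0196, 0.043]
orientation: [-0.089, 0.996, -0.021, -0.018]
ft_force: [-5.7, -1.1, 14.4]
grip_width: 0.765
```

Request:
{"op": "step_arm", "data": {"gripper": [1,1,1], "xyz": [[-0.0005,0,0],[-0.001,0,0],[-0.001,0,0]], "spin": [0,0,0]}}

```text
clock: 34.55
tool_pos: [0.5302, 0.0198, 0.043]
orientation: [-0.089, 0.996, -0.021, -0.018]
ft_force: [-5.5, -1.0, 14.0]
grip_width: 0.762
```

Request:
{"op": "step_arm", "data": {"gripper": [-1,-1,-1,-1,-1,-1,-1,-1,-1,-1], "xyz": [[0,0,0],[0,0,0],[0,0,0],[0,0,0],[0,0,0],[0.001,-0.001,-0.03],[0.003,-0.003,-0.08],[0.005,-0.005,-0.13],[0.007,-0.007,-0.18],[0.008,-0.008,-0.207]], "spin": [0,0,0,0,0,0,0,0,0,0]}}

```text
clock: 35.55
tool_pos: [0.5311, 0.0198, 0.2534]
orientation: [-0.089, 0.996, -0.02, -0.016]
ft_force: [1.7, 0.1, -1.6]
grip_width: 1.003
```

Run:
```python
from h import *
go([.50,-.27,.28],88)
c=cam('wrist');P,u,v=pts(c)
w=(P[:,0]>.46)&(P[:,0]<.63)&(P[:,1]>-.07)&(P[:,1]<.11)
t=P[w&(P[:,2]>.0755)&(P[:,2]<.081)]
print(rect(c,'drill_block',.062,cn='wrist'),rect(c,'bit_block',.062,cn='wrist'))
```

```text
from [0.5311 0.0198 0.2534] yaw 100.31 q7 1.61 SHIFT [ 0.083  -0.2804 -0.0131] SPIN 0.2148
[('drill_block', 0.64, 527, 19, 40, 65, 10.8), ('drill_block', 0.56, 582, -210, 117, 36, 78.9)] [('bit_block', 0.56, 527, 20, 39, 66, 10.6), ('bit_block', 0.18, 448, 277, 122, 90, 16.3)]
```

Request:
{"op": "step_arm", "data": {"gripper": [-1,-1,-1,-1,-1,-1,-1,-1,-1,-1], "xyz": [[0.01,-0.04,-0.013],[0.025,-0.085,-0.013],[0.038,-0.13,-0.013],[0.05,-0.175,-0.013],[0.063,-0.22,-0.013],[0.076,-0.26,-0.013],[0.083,-0.28,-0.013],[0.083,-0.28,-0.013],[0.083,-0.28,-0.013],[0.083,-0.28,-0.013]], "spin": [0,0.1,0.215,0.215,0.215,0.215,0.215,0.215,0.215,0.215]}}

```text
clock: 36.7
tool_pos: [0.4994, -0.268, 0.2749]
orientation: [0.017, 0.999, -0.022, -0.017]
ft_force: [-1.1, -0.1, 0.8]
grip_width: 0.998
```

Run:
```python
from h import *
go([.50,-.27,.28],88)
c=cam('wrist');cv2.imwrite('pics/w6.png',c['frame'])
print(rect(c,'wedge',.106,cn='wrist'),rect(c,'holder',0.0,cn='wrist'))
P,u,v=pts(c)
w=(P[:,0]>.33)&(P[:,0]<.53)&(P[:,1]>-.40)&(P[:,1]<-.2)
for lo,hi in [(.004,.016),(.031,.041),(.098,.112)]:
    t=P[w&(P[:,2]>lo)&(P[:,2]<hi)]; 
    if len(t): print(lo,len(t),t[:,2].mean(),cv2.minAreaRect((t[:,:2]*1000).astype(np.float32)))
c=cam('top');cv2.imwrite('pics/t6.png',cv2.resize(c['frame'][120:240,290:480],None,fx=3,fy=3))
```

```text
from [ 0.4994 -0.268   0.2749] yaw 88.13 q7 1.97 SHIFT [-0.0005 -0.0022 -0.0051] SPIN 0.0022
[('wedge', 0.94, 440, -313, 38, 24, 87.9)] [('holder', 0.73, 437, -319, 72, 62, 88.3), ('holder', 0.58, 443, -332, 52, 31, 87.9)]
0.004 1575 0.006677976740788351 ((437.7339782714844, -297.9078674316406), (109.54316711425781, 59.66675567626953), 88.13939666748047)
0.031 450 0.03632793219984353 ((437.5583190917969, -317.8859558105469), (45.275028228759766, 33.505577087402344), 87.76171112060547)
0.098 605 0.10631163444684562 ((438.38848876953125, -317.7781677246094), (30.232343673706055, 15.201971054077148), 87.9728775024414)
```

View pics/w6.png

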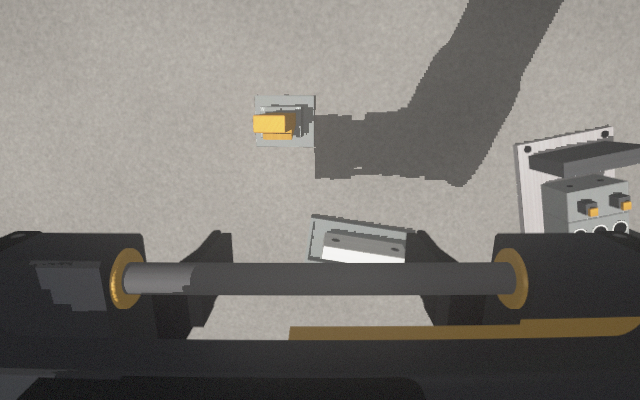

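View pics/t6.png

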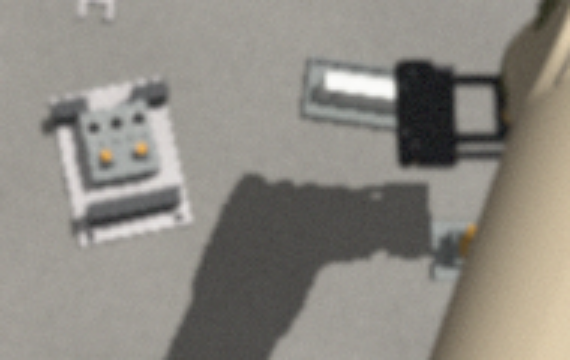

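Wrist picture: wedge head at (270,123), with a lower ledge showing on its +x side at (277,136). Top crop: the drill block is at the back stop with the bit block right in front. I'll confirm the wedge facing from depth.

Run:
```python
from h import *
c=cam('wrist')
P,u,v=pts(c)
w=(P[:,0]>.40)&(P[:,0]<.48)&(P[:,1]>-.35)&(P[:,1]<-.29)
for lo,hi in [(.042,.05),(.05,.055),(.055,.062),(.062,.09),(.1,.112)]:
    t=P[w&(P[:,2]>lo)&(P[:,2]<hi)]; 
    if len(t): print(lo,len(t),t.min(0).round(4),t.max(0).round(4))
go([.4384,-.3178,.115],88)
```

```text
0.042 15 [ 0.4293 -0.3033  0.0421] [ 0.4483 -0.3026  0.05  ]
0.05 22 [ 0.4303 -0.3035  0.0508] [ 0.4521 -0.3025  0.0541]
0.055 106 [ 0.4283 -0.333   0.0582] [ 0.4547 -0.3024  0.062 ]
0.062 179 [ 0.4284 -0.3335  0.062 ] [ 0.4546 -0.3024  0.0897]
0.1 606 [ 0.4296 -0.3329  0.1002] [ 0.4467 -0.3026  0.1087]
from [ 0.4993 -0.2688  0.2758] yaw 88.08 q7 1.97 SHIFT [ 0.0542 -0.0436  0.1647] SPIN 0.0014
```

The depth shows the ledge on the +x side, so the straight face already points to -x and no flip is needed.

Request:
{"op": "step_arm", "data": {"gripper": [-1,-1,-1,-1,-1,-1], "xyz": [[0.03,-0.02,0.005],[0.054,-0.04,0.02],[0.054,-0.0435,0.06],[0.054,-0.0435,0.1],[0.054,-0.0435,0.125],[0.054,-0.0435,0.125]], "spin": [0,0,0,0,0,0]}}

```text
clock: 37.55
tool_pos: [0.4377, -0.3154, 0.1516]
orientation: [0.018, 0.999, -0.021, -0.019]
ft_force: [-0.6, -0.5, -0.3]
grip_width: 1.0
```

Request:
{"op": "step_arm", "data": {"gripper": [-1,-1,-1], "xyz": [[0,0,0],[0,0,0],[0,0,0]], "spin": [0,0,0]}}

```text
clock: 37.85
tool_pos: [0.4405, -0.3169, 0.1563]
orientation: [0.018, 0.999, -0.023, -0.015]
ft_force: [0.5, -0.8, 0.1]
grip_width: 1.003
```

Run:
```python
from h import *
go([.438,-.3178,.084],88)
```

```text
from [ 0.4405 -0.3169  0.1563] yaw 88.03 q7 2.1 SHIFT [0.0004 0.0024 0.0723] SPIN 0.0004
```

Request:
{"op": "step_arm", "data": {"gripper": [-1,-1,-1,-1,1,1,1,1,1,1,1,1], "xyz": [[0,0.001,0.03],[0,0.002,0.055],[0,0.002,0.072],[0,0.002,0.072],[0,0.002,0.072],[0,0.002,0.072],[0,0.002,0.072],[0,0.002,0.072],[0,0.002,0.072],[0,0.002,0.072],[0,0.002,0.072],[0,0.002,0.072]], "spin": [0,0,0,0,0,0,0,0,0,0,0,0]}}

```text
clock: 39.05
tool_pos: [0.4373, -0.3178, 0.0827]
orientation: [0.018, 0.999, -0.023, -0.016]
ft_force: [-0.2, -0.3, -0.1]
grip_width: 0.355
```

Run:
```python
from h import *
s=ctrl.sense(); print(s['grip_width']*.087,s['ft_force'])
p=s['tool_pos']; go([p[0],p[1],.24])
```

```text
0.030908102566844113 [-0.1505622  -0.28807991 -0.11687623]
from [ 0.4373 -0.3178  0.0827] yaw 88.01 q7 2.13 SHIFT [ 0.0049 -0.0072 -0.157 ] SPIN 0.0
```

Request:
{"op": "step_arm", "data": {"gripper": [1,1,1,1,1,1,1], "xyz": [[0,0,0],[0,0,0],[0.001,-0.001,-0.02],[0.002,-0.003,-0.06],[0.003,-0.005,-0.11],[0.005,-0.007,-0.157],[0.005,-0.007,-0.157]], "spin": [0,0,0,0,0,0,0]}}

```text
clock: 39.75
tool_pos: [0.4393, -0.3193, 0.2463]
orientation: [0.018, 0.999, -0.024, -0.011]
ft_force: [0.6, -0.1, -2.1]
grip_width: 0.339
```

Run:
```python
from h import *
s=ctrl.sense(); print(s['grip_width']*.087,s['ft_force'])
go([.5011,.0152,.24],100.3)
```

```text
0.029500663031141353 [ 0.61088364 -0.09361004 -2.07927247]
from [ 0.4393 -0.3193  0.2463] yaw 87.96 q7 2.08 SHIFT [-0.0496  0.3364 -0.0114] SPIN -0.2153
```

Request:
{"op": "step_arm", "data": {"gripper": [1,1,1,1,1,1,1,1,1,1,1,1], "xyz": [[-0.004,0.03,-0.011],[-0.011,0.075,-0.011],[-0.018,0.12,-0.011],[-0.025,0.165,-0.011],[-0.031,0.21,-0.011],[-0.038,0.255,-0.011],[-0.044,0.295,-0.011],[-0.048,0.32,-0.011],[-0.05,0.336,-0.011],[-0.05,0.336,-0.011],[-0.05,0.336,-0.011],[-0.05,0.336,-0.011]], "spin": [0,-0.1,-0.215,-0.215,-0.215,-0.215,-0.215,-0.215,-0.215,-0.215,-0.215,-0.215]}}

```text
clock: 40.95
tool_pos: [0.4989, 0.0151, 0.2338]
orientation: [-0.089, 0.996, -0.021, -0.019]
ft_force: [-0.4, -1.0, -1.9]
grip_width: 0.345
```

Run:
```python
from h import *
go([.5011,.0152,.17],100.3)
c=cam('scene');cv2.imwrite('pics/s7.png',cv2.resize(c['frame'][120:240,230:390],None,fx=4,fy=4))
c=cam('wrist');cv2.imwrite('pics/w7.png',c['frame'])
P,u,v=pts(c)
s=ctrl.sense()
w=np.hypot(P[:,0]-s['tool_pos'][0],P[:,1]-s['tool_pos'][1])<.03
t=P[w&(P[:,2]>.14)&(P[:,2]<.20)]; print(len(t));
```

```text
from [0.4989 0.0151 0.2338] yaw 100.24 q7 1.6 SHIFT [-0.0048  0.0021  0.0636] SPIN -0.0011
968
```

View pics/s7.png

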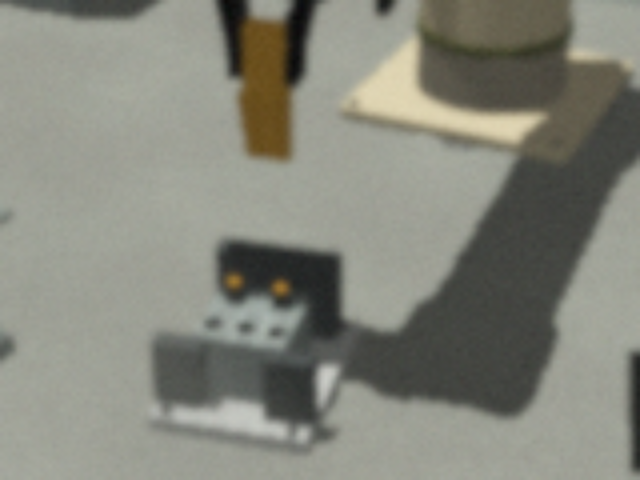

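View pics/w7.png

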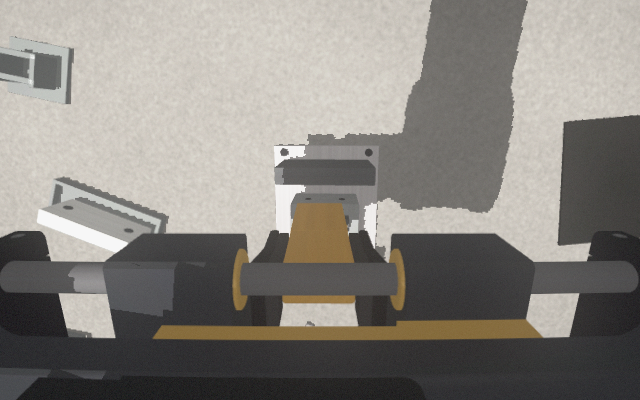

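The wedge is held point down, at (320,250) in the wrist view. The face and front stop are both visible, so I can measure their offset in the same frame.

```bash
cat > wf.py <<'E'
from h import *
c=cam('wrist'); P,u,v=pts(c)
f=c['frame'][v,u].astype(int)
th=np.radians(10.3); X=np.array([np.cos(th),np.sin(th),0]);Y=np.array([-np.sin(th),np.cos(th),0]); o=np.array([.5362,.0216,0])
B=np.c_[(P-o)@X,(P-o)@Y,P[:,2]]
fs=(abs(B[:,1])<.05)&(B[:,2]>.074)&(B[:,2]<.082)&(B[:,0]>-.08)&(B[:,0]<-.03)&(v<200)
t=B[fs]; print('stop top',len(t),np.percentile(t,[1,99],axis=0).round(4).tolist())
og=(f[:,2]>f[:,0]+60)&(abs(B[:,1])<.03)&(B[:,0]<-.02)&(v<258)&(B[:,2]>.085)
t=B[og]; A=np.c_[t[:,1],t[:,2],np.ones(len(t))]; k=np.linalg.lstsq(A,t[:,0],rcond=None)[0]
print('face',len(t),'dx/dy,dx/dz',k[:2].round(3),'x at zmin',(k[1]*t[:,2].min()+k[2]).round(4),'z',t[:,2].min().round(4),t[:,2].max().round(4),'y',np.percentile(t[:,1],[1,99]).round(4))
s=ctrl.sense(); q=s['tool_pos']-o; print('tcp bed',(q@X).round(4),(q@Y).round(4),s['tool_pos'][2].round(4),'F',s['ft_force'].round(1))
E
python3 wf.py
```

```text
stop top 1811 [[-0.0606, -0.0436, 0.0765], [-0.0451, 0.0444, 0.0804]]
face 3175 dx/dy,dx/dz [-0.005 -0.088] x at zmin -0.0416 z 0.1596 0.3097 y [-0.0151  0.023 ]
tcp bed -0.0377 0.0007 0.234 F [-0.1 -0.1 -1.7]
```

```bash
sed -i 's/&(B\[:,2\]>.085)/\&(B[:,2]>.085)\&(B[:,2]<ctrl.sense()["tool_pos"][2]-.03)/' wf.py
cat >> wf.py <<'E'
print('resid sd',(A@k-t[:,0]).std().round(4)); 
for z in np.arange(t[:,2].min(),t[:,2].max(),.01):
    m=(t[:,2]>=z)&(t[:,2]<z+.01); print(z.round(3),np.median(t[m,0]).round(4),np.percentile(t[m,1],[2,98]).round(4))
E
python3 wf.py
```

```text
stop top 1820 [[-0.0606, -0.0436, 0.0765], [-0.0451, 0.0441, 0.0803]]
face 1034 dx/dy,dx/dz [0.002 0.029] x at zmin -0.0471 z 0.1598 0.204 y [-0.0147  0.0143]
tcp bed -0.0376 0.0009 0.2341 F [-0.1  1.2 -1.9]
resid sd 0.0002
0.16 -0.0469 [-0.0148  0.0132]
0.17 -0.0466 [-0.0143  0.0133]
0.18 -0.0464 [-0.0143  0.0138]
0.19 -0.046 [-0.0139  0.0143]
0.2 -0.0459 [-0.0137  0.0142]
```

Run:
```python
from h import *
go([.5025,.0155,.175],100.3)
```

```text
from [0.4991 0.0157 0.2341] yaw 100.26 q7 1.6 SHIFT [-0.0057  0.0014  0.0589] SPIN -0.0007
```

Request:
{"op": "step_arm", "data": {"gripper": [1,1,1,1,1,1,1], "xyz": [[-0.005,0.001,0.01],[-0.0055,0.0015,0.03],[-0.0055,0.0015,0.05],[-0.0055,0.0015,0.059],[-0.0055,0.0015,0.059],[-0.0055,0.0015,0.059],[-0.0055,0.0015,0.059]], "spin": [0,0,0,0,0,0,0]}}

```text
clock: 41.85
tool_pos: [0.503, 0.0164, 0.1758]
orientation: [-0.09, 0.996, -0.021, -0.017]
ft_force: [0.9, 0.0, -1.2]
grip_width: 0.34
```

```bash
python3 wf.py; python3 -c "
from h import *
go([.5025,.0155,.107],100.3)"
```

```text
stop top 2766 [[-0.0607, -0.0434, 0.075], [-0.045, 0.0444, 0.0803]]
face 1029 dx/dy,dx/dz [0.002 0.027] x at zmin -0.0429 z 0.1001 0.1457 y [-0.0144  0.0145]
tcp bed -0.0337 0.0009 0.1758 F [ 0.6 -0.2 -2.3]
resid sd 0.0002
0.1 -0.0428 [-0.0146  0.0136]
0.11 -0.0425 [-0.0144  0.0134]
0.12 -0.0423 [-0.0141  0.0139]
0.13 -0.042 [-0.0139  0.0144]
0.14 -0.0418 [-0.0135  0.0147]
from [0.5029 0.0164 0.1758] yaw 100.33 q7 1.6 SHIFT [-0.0021  0.0018  0.0687] SPIN 0.0005
```

Request:
{"op": "step_arm", "data": {"gripper": [1,1,1,1,1,1,1,1], "xyz": [[0,0.001,0.015],[-0.001,0.001,0.03],[-0.001,0.001,0.045],[-0.002,0.002,0.055],[-0.002,0.002,0.06],[-0.002,0.002,0.065],[-0.002,0.002,0.067],[-0.002,0.002,0.067]], "spin": [0,0,0,0,0,0,0,0]}}

```text
clock: 42.7
tool_pos: [0.5018, 0.0156, 0.108]
orientation: [-0.09, 0.996, -0.021, -0.018]
ft_force: [-0.9, -0.2, -2.5]
grip_width: 0.342
```

```bash
python3 -c "
from h import *
print(ctrl.sense()['ft_force'])
go([.5025,.0155,.107],100.3)"
```

```text
[-0.88722153 -0.18999168 -2.46689152]
from [0.5018 0.0156 0.108 ] yaw 100.33 q7 1.6 SHIFT [-0.0007 -0.0002  0.0009] SPIN 0.0005
```

Request:
{"op": "step_arm", "data": {"gripper": [1,1,1,1,1], "xyz": [[0,0,0.002],[0,0,0.004],[0,0,0.006],[0,0,0.007],[0,0,0.007]], "spin": [0,0,0,0,0]}}

```text
clock: 43.2
tool_pos: [0.5014, 0.0153, 0.101]
orientation: [-0.09, 0.996, -0.021, -0.018]
ft_force: [-2.3, -1.3, 1.3]
grip_width: 0.345
```

Request:
{"op": "step_arm", "data": {"gripper": [-1,-1,-1,-1,-1,-1,-1,-1,-1,-1,-1], "xyz": [[0,0,0],[0,0,0],[0,0,0],[0,0,0],[0,0,0],[0.001,-0.001,-0.015],[0.002,-0.002,-0.035],[0.002,-0.003,-0.06],[0.003,-0.003,-0.07],[0.003,-0.003,-0.07],[0.003,-0.003,-0.07]], "spin": [0,0,0,0,0,0,0,0,0,0,0]}}

```text
clock: 44.3
tool_pos: [0.501, 0.015, 0.1701]
orientation: [-0.09, 0.996, -0.021, -0.019]
ft_force: [1.3, 0.3, -0.9]
grip_width: 0.997
```

Request:
{"op": "step_arm", "data": {"gripper": [1,1,1,1,1,1,1,1,1,1,1,1], "xyz": [[0,0,0],[0,0,0],[0,0,0],[0,0,0],[0,0,0],[0,0,0],[0,0,0],[0,0,0],[0,0,0],[0,0,0],[0,0,0],[0,0,0]], "spin": [0,0,0,0,0,0,0,0,0,0,0,0]}}

```text
clock: 45.5
tool_pos: [0.5014, 0.015, 0.1709]
orientation: [-0.09, 0.996, -0.021, -0.018]
ft_force: [0.8, -0.9, 0.3]
grip_width: 0.03
```

Run:
```python
from h import *
s=ctrl.sense(); print(s['grip_width'],s['ft_force'])
b=np.array([.5362,.0216]);th=np.radians(10.3); t=b-.036*np.array([np.cos(th),np.sin(th)])
go([*t,.14],100.3)
c=cam('scene');cv2.imwrite('pics/s8.png',cv2.resize(c['frame'][120:240,230:390],None,fx=4,fy=4))
```

```text
0.030180356858177573 [ 0.84201022 -0.93064875  0.25493394]
from [0.5014 0.015  0.1709] yaw 100.33 q7 1.6 SHIFT [-0.0007  0.0015  0.0309] SPIN 0.0006
```

View pics/s8.png

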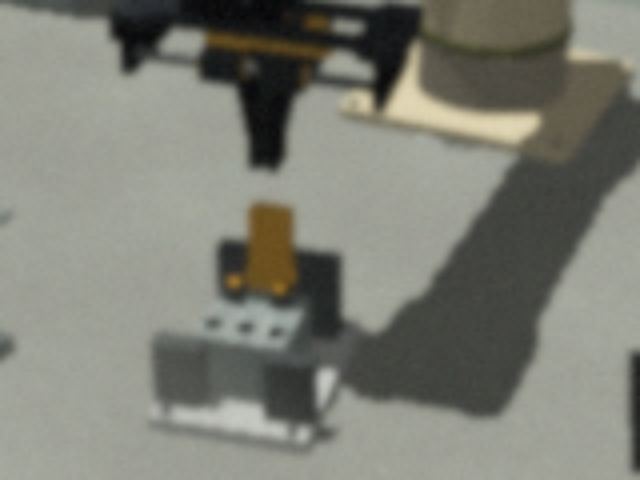

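The wedge stands upright in the middle of the gap at (272,245), with the closed fingers above it at (266,165). I'll press down in small steps.

Request:
{"op": "step_arm", "data": {"gripper": [1,1,1,1,1,1,1], "xyz": [[-0.0005,0.001,0.015],[-0.001,0.0015,0.025],[-0.001,0.0015,0.03],[-0.001,0.0015,0.032],[-0.001,0.0015,0.034],[-0.001,0.0015,0.034],[-0.001,0.0015,0.034]], "spin": [0,0,0,0,0,0,0]}}

```text
clock: 46.25
tool_pos: [0.5012, 0.0151, 0.1372]
orientation: [-0.09, 0.996, -0.021, -0.018]
ft_force: [1.0, -0.2, 0.2]
grip_width: 0.007
```

Request:
{"op": "step_arm", "data": {"gripper": [1,1,1,1], "xyz": [[0,0,0.001],[0,0,0.002],[0,0,0.002],[0,0,0.002]], "spin": [0,0,0,0]}}

```text
clock: 46.65
tool_pos: [0.5012, 0.015, 0.1353]
orientation: [-0.09, 0.996, -0.021, -0.018]
ft_force: [-0.7, 0.2, 4.8]
grip_width: 0.005
```

Request:
{"op": "step_arm", "data": {"gripper": [1,1,1,1], "xyz": [[0,0,0.0005],[0,0,0.001],[0,0,0.001],[0,0,0.001]], "spin": [0,0,0,0]}}

```text
clock: 47.05
tool_pos: [0.5012, 0.015, 0.135]
orientation: [-0.09, 0.996, -0.021, -0.018]
ft_force: [-4.1, 0.2, 12.5]
grip_width: 0.006
```

Request:
{"op": "step_arm", "data": {"gripper": [1,1,1,1], "xyz": [[0,0,0.0005],[0,0,0.001],[0,0,0.001],[0,0,0.001]], "spin": [0,0,0,0]}}

```text
clock: 47.45
tool_pos: [0.5013, 0.0149, 0.1346]
orientation: [-0.09, 0.996, -0.021, -0.018]
ft_force: [-6.2, -0.4, 18.3]
grip_width: 0.002
```

Request:
{"op": "step_arm", "data": {"gripper": [1,1,1,1], "xyz": [[0,0,0.0005],[0,0,0.001],[0,0,0.001],[0,0,0.001]], "spin": [0,0,0,0]}}

```text
clock: 47.85
tool_pos: [0.5013, 0.0148, 0.1343]
orientation: [-0.089, 0.996, -0.021, -0.018]
ft_force: [-9.4, -0.3, 25.8]
grip_width: 0.008
```

Request:
{"op": "step_arm", "data": {"gripper": [1,1,1,1,1,1,1,1], "xyz": [[0,0,-0.003],[0.001,-0.001,-0.02],[0.002,-0.002,-0.05],[0.003,-0.003,-0.09],[0.004,-0.005,-0.13],[0.06,-0.005,-0.16],[0.06,-0.005,-0.19],[0.06,-0.005,-0.19]], "spin": [0,0,0,0,0,0,0,0]}}

```text
clock: 48.65
tool_pos: [0.4492, 0.0078, 0.3287]
orientation: [-0.09, 0.996, -0.02, -0.015]
ft_force: [0.3, 0.4, -0.5]
grip_width: 0.005
```

Run:
```python
from h import *
c=cam('wrist'); P,u,v=pts(c); f=c['frame'][v,u].astype(int)
th=np.radians(10.3); X=np.array([np.cos(th),np.sin(th),0]);Y=np.array([-np.sin(th),np.cos(th),0]); o=np.array([.5362,.0216,0])
B=np.c_[(P-o)@X,(P-o)@Y,P[:,2]]; w=(abs(B[:,1])<.06)&(abs(B[:,0])<.08)
for n,m in [('wedge top',w&(B[:,2]>.112)&(B[:,2]<.13)),('tops62',w&(abs(B[:,1])<.04)&(abs(B[:,2]-.0625)<.003)&(B[:,0]<.04)&(B[:,0]>-.04)),('stop',w&(abs(B[:,2]-.0785)<.003)&(B[:,0]<-.04))]:
    t=B[m]; print(n,len(t),np.percentile(t,[2,50,98],axis=0).round(4).tolist(), cv2.minAreaRect((t[:,:2]*1000).astype(np.float32))) if len(t) else print(n,0)
for n in ['top','scene']:
    d=cam(n)
    for q,z in [('spacer',.054),('drill_block',.062),('bit_block',.062)]: print(n,rect(d,q,z,cn=n))
    if n=='scene': cv2.imwrite('pics/f.png',np.vstack([cv2.resize(d['frame'][120:240,180:420],(640,320)),cv2.resize(c['frame'][60:300,100:580],(640,280))]))
```

```text
wedge top 368 [[-0.0449, -0.0145, 0.114], [-0.0395, -0.0004, 0.1206], [-0.0316, 0.0147, 0.1222]] ((-38.149288177490234, 0.08901691436767578), (29.399682998657227, 13.881247520446777), 89.69761657714844)
tops62 227 [[-0.0238, -0.032, 0.0606], [-0.0184, 0.0195, 0.0626], [-0.0108, 0.0321, 0.0645]] ((-17.17337417602539, -0.029560089111328125), (13.608929634094238, 64.34529113769531), 0.17014801502227783)
stop 1035 [[-0.0605, -0.0431, 0.0769], [-0.0529, 0.0009, 0.0787], [-0.0448, 0.0433, 0.0804]] ((-52.4651985168457, 0.09706497192382812), (89.5741958618164, 16.757587432861328), 89.94794464111328)
top [('spacer', 0.83, 585, -222, 105, 28, 79.9)]
top []
top [('bit_block', 0.64, 429, -301, 66, 54, 88.3)]
scene [('spacer', 0.8, 621, -199, 151, 62, 78.6)]
scene [('drill_block', 0.76, 596, 39, 94, 71, 8.3), ('drill_block', 0.2, 661, -167, 137, 65, 79.4)]
scene [('bit_block', 0.49, 528, 33, 88, 54, 83.2)]
```

View pics/f.png

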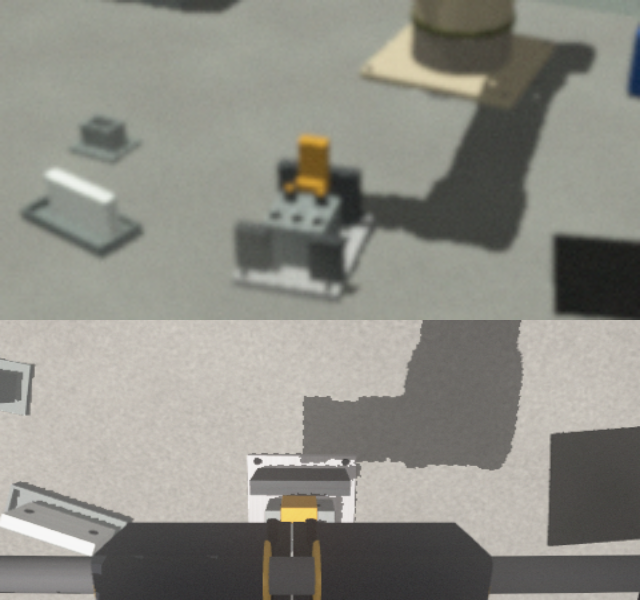

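The final picture shows the wedge against the front stop at (313,165), the blocks in line and the spacer upright in the tray. The measurements agree, so I'm handing it in.

```bash
python3 -c "
from plant import workorder
print(workorder.close_job())"
```

```text
the job is handed in; nothing more can be done
None
```

The job is done and handed in at about 49 s. No verdict was reported.

**What I did**
- I parked both blocks on the mat and stood the spacer in the tray.
- I put the bored block back first, then the bit block, and pushed the row against the back stop.
- I set the wedge in the middle of the gap and pressed it down with about 26 N; the task said 15 N.

**Last checks**

| Check | Measured | Wanted |
|---|---|---|
| Wedge straight face, bed x | −44.9 mm (stop edge read −44.8) | −44.5 mm |
| Wedge off centre | about 0 mm | within 18 mm |
| Wedge point height | about 21 mm | about 21 mm |
| Bit block front edge, bed x | −23.8 mm | −23.5 mm when tight |
| Bit block squareness | within 0.2° | within 0.12 rad (about 7°) |

- The last picture shows the spacer upright in the tray and both blocks in line, with the gripper clear.
- The oil bottle and the wrench were never touched, but neither is in the last picture.

**What went wrong or disagreed**
- Joint 7 hit its limit once and left the tool tilted about 3° for the rest of the run. The parts still went down upright.
- At the end the block detector missed both blocks in the top view or took other things for them. I relied on depth and the picture.
- The bored block's final position was seen in pictures but not measured separately.
- The wedge's holding force after release can't be read directly.

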